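# Shut the airbrush line at the bench air box

### The job

Shut off the airbrush line: with the fingertips, push the plywood cover of the bench air box by its batten, away from the robot, right back to its stop, and then push the valve handle that carries the round tag a quarter turn clockwise until it is fully shut against its stop. Only push: the cover must stay flat in its guides and not be lifted, and the untagged handle and everything else on the bench must be left as they are.

Things in the scene. Friction and masses are not known exactly. Their poses are not given: they have to be found in the camera images.
- air_box: fixed grey bench air box, 374 (x) x 330 (y) mm, rim 70 mm above the bench. Origin on the bench under the centre of its open-topped valve bay; x points away from the robot, the way the cover slides (yaw within 0.25 rad). Inside, the bay spans x -85..85, y -145..145 mm, floor 8 mm high. Guide strips 82 mm high on both side walls keep the cover straight
- deck_edge (a point): middle of the near edge of the deck, at x +97 mm of the box, 70 mm above the bench: the flat empty deck behind the valve bay, level with the rim, onto which the cover slides. The deck ends at the back stop, a strip 82 mm high whose near face is at x +270 mm of the box; the cover's far edge meets it
- cover_batten (a point): centre of the wooden batten (18 in x, 140 in y, 22 mm high) on the loose 186 x 306 x 8 mm plywood cover, 0.4 kg, which lies flat on the rim; its top face is 78 mm, the batten's top 100 mm above the bench. The batten lies 70 mm nearer the robot than the cover's centre: at x -70..-50 mm of the box at the start, +107 at the back stop. It slides with a few N
- tagged_lever (a joint): angle of the tagged valve handle: 0 is open, lever pointing to -x of the box (towards the robot, along its pipe); grows clockwise seen from above to the stop at 1.571, shut, lever pointing to +y of the box (across its pipe). Starts at 0..0.35, stays where it is left, takes about 3 N at 45 mm from the pivot
- tagged_hub (a point): pivot, 53 mm above the bench, of the handle with a round flat metal tag (42 mm across, top 61 mm above the bench) on the pivot. Its steel lever is 14 mm wide, spans heights 48..58 mm, reaches 70 mm from the pivot. The two pivots stand at x +25, y -62 and +62 mm of the box; which is tagged changes. Below are the valve body (46 mm high) and a 20 mm pipe along x (top 42 mm)
- tagged_tip (a point): outer end of the tagged handle's lever, on its centre line, 53 mm above the bench
- plain_lever (a joint): angle of the other valve handle, same convention; starts at 0..0.35
- plain_hub (a point): pivot of the other handle: same lever, but no tag, only a 12 mm nut on the pivot
- plain_tip (a point): outer end of the plain handle's lever, 70 mm from its pivot
- glue_bottle_mark (a point): white glue bottle, 56 mm wide, 130 mm tall, standing to the left (+y side) of the box; point at its base
- screwdriver_mark (a point): screwdriver lying to the right (-y side) of the box; point at its origin, on the bench
- fitting_mark (a point): spare brass plug, 24 mm wide, 26 mm tall, standing on the floor of the valve bay near its rear wall (hidden until the cover is moved; its top is 34 mm above the bench, below the handles); point at its centre
- paint_jar_mark (a point): paint jar, 60 mm wide, 70 mm tall, standing at the right of the bench; point at its base
- brush_mark (a point): flat brush lying at the left of the bench; point at its origin, on the bench
- filler_tub_mark (a point): small tub, 44 mm wide, 40 mm tall, standing to the left of the box beyond the glue bottle; point at its base

How it is judged:
On the way, in this order (a step that is already met when the one before it is completed fails the run):
1. the cover is slid right back over the deck (x of cover_batten in the frame of air_box above 0.085 m), for 0.2 s.
2. the tagged handle is pushed shut (value of joint tagged_lever above 1.45 rad), for 0.2 s.
At the end, for the whole second after the job is handed in: The cover lies flat with its batten beyond x = 85 mm of the box (within 22 mm of the back stop), the tagged handle is at rest past 1.45 rad (stop at 1.571), the plain handle's end is within 14 mm of its start and no bystander has moved 30 mm (x of cover_batten in the frame of air_box above 0.085 m and value of joint tagged_lever above 1.45 rad and z of cover_batten in the frame of air_box between 0.083 and 0.095 m and angle between cover_batten's own z axis and vertical below 0.06 rad and velocity of joint tagged_lever between -0.05 and 0.05 rad/s and distance of plain_tip from where it was at the start of the episode below 0.014 m and distance of each of glue_bottle_mark, screwdriver_mark, fitting_mark, paint_jar_mark, brush_mark, filler_tub_mark from where it was at the start of the episode below 0.03 m); the robot touches nothing.
It fails at once if the cover is lifted or tipped (z of cover_batten in the frame of air_box above 0.104 m or angle between cover_batten's own z axis and vertical above 0.12 rad).
It fails at once if the untagged handle is moved (distance of plain_tip from where it was at the start of the episode above 0.014 m).
It fails at once if another thing on the bench is knocked or carried away (distance of any of glue_bottle_mark, screwdriver_mark, fitting_mark, paint_jar_mark, brush_mark, filler_tub_mark from where it was at the start of the episode above 0.03 m).
It also fails if it takes over 48 s, if anything falls off the work surface, if the arm or the gripper's body presses on something with over 40 N, if the wrist force passes 120 N, or if a joint passes its speed limit or range.

### The arm

A 6-joint arm with a two-finger parallel gripper is mounted at the origin on the work surface. World frame = base frame: x ahead of the robot, y to its left, z up, the work surface at z = 0. Lengths are in m, angles in rad, forces in N, time in s.
With the tool pointing down it reaches from about 0.375 to 0.975 m from the base axis. Payload 3.8 kg.
Tool frame: the origin (TCP) lies between the finger pads; the fingertips stand 22 mm ahead of it and the grasp point (between the pads) lies 3 mm ahead of it; z points along the fingers, y is the direction in which the jaws open and shut (so a half turn about z gives the same grasp; the last joint's range is limited). The gripper opens to 85 mm and grips with 20 to 120 N. Pads are 22 mm wide; open, the fingers measure 114 mm over their backs; the gripper's body (76 mm by 85 mm) begins 54 mm behind the grasp point. The pads swing forward as they close: fully open they stand 13 mm farther back than shut.
Start: joints at [-1.318, 0.264, 1.604, -0, 1.274, -0.037], TCP at [0.193, -0.647, 0.253] pointing down, gripper open.
Joint ranges: [-2.63, 2.63], [-0.94, 2.18], [0.31, 2.57], [-1.31, 4.45], [0, 2.66], [-2.55, 2.55]. Speed limits (rad/s): [2.57, 2.57, 3.14, 3.14, 3.14, 3.14].

### API

Orientations are given as a rotation vector (axis times angle).
In Python, from workcell import * gives the robot as it stands.
- The arm moves only by the tool step_arm, never from a script. Its argument "motion" is a list that holds one entry, the list of rows, each a list of 7 numbers: the finger opening in m, from 0 to 0.0854, then the shift along the world's x, y, z in m, then the turn, a rotation vector about the world's x, y, z in degrees. A call has exactly 8 rows; each row is the pose to reach, as a shift and turn from the pose measured when the call began; what a row does not reach only later rows make up. A row lasts 1/8 s, in which the tool goes at most 62.5 mm and 10.7 degrees, less where a joint would pass 70% of its speed; a pose out of reach is approached as far as the arm can. A call with a gripper value outside its range is refused whole. The fingers move at their own pace and stop on an object; "newtons" is the grip in N (left out, the last holds). Time passes only in rows, so rows that repeat a pose let the fingers close, or fill a call up. It gives the time, the measured TCP pose, the force and the opening at its end, in the units of the state.
- read_state(): the state, without advancing time (a new reading comes with each control period).
- read_camera(name): name is "scene" or "top" or "wrist"; returns (picture, depth): 384x512x3 uint8, blue, green, red; 384x512 float32, m along the optical axis (not along the pixel's ray), 0 where there is no reading.
- get_calibration(name): a dict with "K" (3x3 intrinsics, pixels), "world_from_camera" (4x4, takes a point from camera to world coordinates). Camera axes: x right, y down, z forward; pixel columns grow to the right and rows downward; lengths in m; the calibration is good to about 2 mm. A picture is of the moment at which its call begins: read the wrist's pose just before it. get_calibration takes no time and is no camera call; for the wrist camera it gives the pose at the moment of the call.
- finish_job(): hands the job in, once; it reports no verdict.
Trained networks look in the newest picture that a camera, given by its name, has taken for a name from the list of things; names that differ only in an ending like _2 or _b are one class to them, and where a whole thing is asked for, a point or a joint stands for the part that bears it (a point fixed in the world has none). Each returns a list of dicts, best first, with "score" (0 to 1); they miss things now and then, are a little off and sometimes report something else, mostly with a low value. They report only what shows in the picture. A call takes as long as a camera call.
- spot_in(camera, thing): "xyz" ([x, y, z] in m, in the coordinates of the camera as it stood for that picture, good to about 4 mm: the middle of the surface that is visible of it).
- regions_of(camera, thing): "region" (384x512 bool, what is visible of it).
The state is a dict: "time": time; "q": joint angles; "joint_vel": joint speeds; "joint_torque": joint torques, N m; "tool_pos": TCP position; "tcp_rot": TCP orientation; "wrist_force": force on the tool from outside, world axes, zero at the start; "torque": the same for the moment, N m; "width": opening from 0.0 (shut) to 1.0 (fully open).
Only numpy, scipy, OpenCV 4.12 (cv2) and the standard library are available. Lean on these libraries where they do the work, as an engineer would, in place of code of your own. Each camera call takes 0.05 s, during which the arm holds its last target. There are 200 camera calls.

## Working session

There is one attempt and no reset: what is moved stays moved. The work goes in short steps, Python scripts to look and compute and a tool call to move; the robot and the scene stay as the last step left them, time stands still between calls to the robot, and variables do not carry over. Pictures are saved under pics/ and viewed, on a budget of 10 in all, crops included, one or two more only if the job needs it, and the job is handed in when it is done.

Besides the shell and the picture viewer there is one more tool, called after "Call:" in YAML: its name, and indented under it one key for each argument. step_arm: Moves the arm, as the interface text tells. Its arguments: {"type":"object","properties":{"motion":{"type":"array"},"newtons":{"type":"number"}},"required":["motion"]}

```bash
mkdir -p pics
cat > h.py <<'E'
from workcell import *
import numpy as np, cv2
def world(cam,p):
    T=np.array(get_calibration(cam)["world_from_camera"]); return T[:3,:3]@np.array(p)+T[:3,3]
def cloud(cam,depth):
    c=get_calibration(cam);K=np.array(c["K"]);T=np.array(c["world_from_camera"])
    v,u=np.mgrid[:depth.shape[0],:depth.shape[1]]
    P=np.stack([(u-K[0,2])/K[0,0]*depth,(v-K[1,2])/K[1,1]*depth,depth],-1)
    return P@T[:3,:3].T+T[:3,3]
E
python3 - <<'E'
from h import *
pics=[]
for cam in ["scene","top"]:
    im,d=read_camera(cam); pics.append(im)
    np.savez(f"{cam}0.npz",im=im,d=d)
    for t in ["air_box","cover_batten","glue_bottle_mark","screwdriver_mark"]:
        for r in spot_in(cam,t)[:2]: print(cam,t,round(r["score"],2),world(cam,r["xyz"]).round(4))
cv2.imwrite("pics/top0.png",pics[1]);cv2.imwrite("pics/scene0.png",pics[0])
P=cloud("top",np.load("top0.npz")["d"])
rs=regions_of("top","cover_batten")
for r in rs[:2]:
    q=P[r["region"]]; print(r["score"],len(q),np.percentile(q,[5,50,95],axis=0).round(3))
    np.save("reg.npy",r["region"])
s=read_state();print(s["tool_pos"],s["tcp_rot"],s["time"])
E
```

```text
scene air_box 0.93 [ 0.7459 -0.0141  0.072 ]
scene cover_batten 0.66 [ 0.5735 -0.017   0.0765]
scene glue_bottle_mark 0.71 [0.5794 0.2137 0.0886]
scene glue_bottle_mark 0.6 [ 0.7451 -0.0146  0.075 ]
scene screwdriver_mark 0.88 [ 0.5485 -0.2326  0.0196]
scene screwdriver_mark 0.34 [ 0.5771 -0.0168  0.0795]
top air_box 0.56 [ 0.7277 -0.0263  0.0736]
top cover_batten 0.79 [ 0.5744 -0.0204  0.0804]
top glue_bottle_mark 0.51 [0.5657 0.208  0.0915]
top screwdriver_mark 0.66 [ 0.5428 -0.2267  0.0274]
0.92 5877 [[ 0.488 -0.159  0.075]
 [ 0.57  -0.019  0.079]
 [ 0.655  0.117  0.087]]
[ 0.19288841 -0.6468443   0.25328978] [3.10865947e+00 4.53641985e-01 4.30303361e-06] 0.55
```

View pics/top0.png

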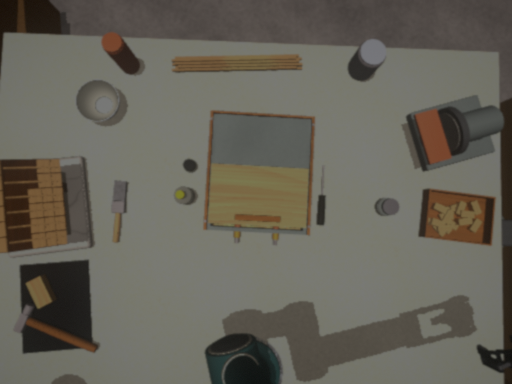

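Run:
```python
from h import *
d=np.load("top0.npz")["d"];P=cloud("top",d);reg=np.load("reg.npy")&(d>0)
q=P[reg]
r=cv2.minAreaRect(q[:,:2].astype(np.float32)*1000);print("cover rect",r)
b=q[q[:,2]>.092];print(len(b));print("batten",cv2.minAreaRect(b[:,:2].astype(np.float32)*1000),b.mean(0))
m=(P[...,2]>.06)&(P[...,2]<.09)&(P[...,0]>.45)&(P[...,0]<.95)&(abs(P[...,1]+.015)<.19)&(d>0)
print("box",cv2.minAreaRect(P[m][:,:2].astype(np.float32)*1000))
```

```text
cover rect ((570.973388671875, -21.597686767578125), (310.374755859375, 188.86123657226562), 88.59976196289062)
270
batten ((501.3583068847656, -18.652389526367188), (139.81275939941406, 18.057233810424805), 88.43414306640625) [ 0.50156368 -0.01808673  0.10055526]
box ((643.8336791992188, -22.250991821289062), (330.56451416015625, 374.54705810546875), 88.5731430053711)
```

The top view shows the box with its cover at (260,172) and the batten at (257,217). The robot is at the bottom of the picture and the box yaw is about -1.4°. The fitted sizes match the given ones, which puts the box origin at about (0.554, -0.020).

Call:
step_arm:
  motion:
    - [[0, 0.0235, 0.055, 0, 0, 0, -2.2], [0, 0.047, 0.11, 0, 0, 0, -4.4], [0, 0.07, 0.165, 0, 0, 0, -6.6], [0, 0.094, 0.22, 0, 0, 0, -8.8], [0, 0.117, 0.275, 0, 0, 0, -11], [0, 0.141, 0.33, 0, 0, 0, -13.2], [0, 0.164, 0.385, 0, 0, 0, -15.6], [0, 0.188, 0.44, 0, 0, 0, -18]]

```text
time: 1.55
tool_pos: [0.3814, -0.2052, 0.2538]
tcp_rot: [3.141, -0.041, 0.002]
wrist_force: [0.8, -1.4, -0.4]
width: 0.001
```

Call:
step_arm:
  motion:
    - [[0, 0.02, 0.05, 0, 0, 0, 0], [0, 0.04, 0.1, 0, 0, 0, 0], [0, 0.06, 0.15, -0.02, 0, 0, 0], [0, 0.072, 0.187, -0.05, 0, 0, 0], [0, 0.072, 0.187, -0.09, 0, 0, 0], [0, 0.072, 0.187, -0.125, 0, 0, 0], [0, 0.072, 0.187, -0.142, 0, 0, 0], [0, 0.072, 0.187, -0.142, 0, 0, 0]]

```text
time: 2.55
tool_pos: [0.4525, -0.0182, 0.111]
tcp_rot: [3.141, -0.042, -0.001]
wrist_force: [0.1, -0.1, 0.6]
width: -0.002
```

Call:
step_arm:
  motion:
    - [[0, 0.015, 0, 0, 0, 0, 0], [0, 0.025, 0, 0, 0, 0, 0], [0, 0.035, -0.001, 0, 0, 0, 0], [0, 0.055, -0.001, 0, 0, 0, 0], [0, 0.075, -0.002, 0, 0, 0, 0], [0, 0.095, -0.002, 0, 0, 0, 0], [0, 0.115, -0.003, 0, 0, 0, 0], [0, 0.13, -0.003, 0, 0, 0, 0]]

```text
time: 3.55
tool_pos: [0.5831, -0.0213, 0.1113]
tcp_rot: [3.141, -0.042, -0.004]
wrist_force: [-7.8, 0.4, 7.3]
width: 0.0
```

Run:
```python
from h import *
im,d=read_camera("top");P=cloud("top",d)
m=(P[...,2]>.094)&(P[...,2]<.106)&(abs(P[...,1]+.02)<.1)&(P[...,0]>.5)&(P[...,0]<.72)
q=P[m];print(len(q),cv2.minAreaRect(q[:,:2].astype(np.float32)*1000),read_state()["wrist_force"])
```

```text
0 ((0.0, 0.0), (0.0, 0.0), 0.0) [ 2.56309722 -0.33709756 -0.65315199]
```

Call:
step_arm:
  motion:
    - [[0, 0.015, 0, 0, 0, 0, 0], [0, 0.03, -0.001, 0, 0, 0, 0], [0, 0.042, -0.001, 0, 0, 0, 0], [0, 0.05, -0.001, 0, 0, 0, 0], [0, 0.055, -0.001, 0, 0, 0, 0], [0, 0.058, -0.001, 0, 0, 0, 0], [0, 0.06, -0.001, 0, 0, 0, 0], [0, 0.06, -0.001, 0, 0, 0, 0]]

```text
time: 4.6
tool_pos: [0.6405, -0.0224, 0.1116]
tcp_rot: [3.14, -0.042, -0.016]
wrist_force: [-16.9, -1.0, 11.5]
width: -0.001
```

Call:
step_arm:
  motion:
    - [[0, 0.001, 0, 0, 0, 0, 0], [0, 0.002, 0, 0, 0, 0, 0], [0, 0.002, 0, 0, 0, 0, 0], [0, 0.002, 0, 0, 0, 0, 0], [0, 0.003, 0, 0, 0, 0, 0], [0, 0.003, 0, 0, 0, 0, 0], [0, 0.004, 0, 0, 0, 0, 0], [0, 0.004, 0, 0, 0, 0, 0]]

```text
time: 5.6
tool_pos: [0.6407, -0.0224, 0.1117]
tcp_rot: [3.14, -0.041, -0.03]
wrist_force: [-14.6, -0.1, 10.9]
width: 0.003
```

The TCP stopped at x = 0.641 with force building, where I predicted the stop. I'll back off and look.

Call:
step_arm:
  motion:
    - [[0, -0.012, 0, 0, 0, 0, 0], [0, -0.025, 0, 0.01, 0, 0, 0], [0, -0.05, 0, 0.06, 0, 0, 0], [0, -0.08, 0, 0.11, 0, 0, 0], [0, -0.11, 0, 0.16, 0, 0, 0], [0, -0.13, 0, 0.2, 0, 0, 0], [0, -0.13, 0, 0.22, 0, 0, 0], [0, -0.13, 0, 0.22, 0, 0, 0]]

```text
time: 6.6
tool_pos: [0.512, -0.0225, 0.3338]
tcp_rot: [3.14, -0.041, -0.021]
wrist_force: [0.2, -0.4, -1.1]
width: 0.002
```

Run:
```python
from h import *
out=[]
for cam in ["wrist","scene"]:
    im,d=read_camera(cam); out.append(im); np.savez(f"{cam}1.npz",im=im,d=d,P=cloud(cam,d))
    for t in ["tagged_hub","tagged_tip","tagged_lever","plain_hub","plain_lever","fitting_mark","cover_batten"]:
        for r in spot_in(cam,t)[:2]: print(cam,t,round(r["score"],2),world(cam,r["xyz"]).round(4))
cv2.imwrite("pics/w1.png",out[0])
cv2.imwrite("pics/s1.png",out[1])
```

```text
wrist tagged_hub 0.69 [0.5671 0.0427 0.0545]
wrist tagged_tip 0.85 [0.5691 0.0447 0.0586]
wrist tagged_lever 0.93 [0.5701 0.0464 0.0592]
wrist plain_hub 0.91 [ 0.5538 -0.0783  0.0544]
wrist plain_hub 0.61 [0.569  0.043  0.0575]
wrist plain_lever 0.73 [ 0.5501 -0.0732  0.0565]
wrist fitting_mark 0.61 [ 0.6174 -0.0222  0.0316]
wrist cover_batten 0.8 [ 0.6628 -0.0209  0.0777]
scene tagged_hub 0.78 [0.5715 0.0474 0.0627]
scene tagged_tip 0.51 [0.5685 0.0401 0.0655]
scene tagged_lever 0.81 [0.5674 0.0412 0.06  ]
scene plain_hub 0.71 [ 0.5536 -0.0796  0.0614]
scene plain_lever 0.48 [ 0.5604 -0.0762  0.0565]
scene cover_batten 0.83 [ 0.7345 -0.0167  0.0789]
```

View pics/w1.png

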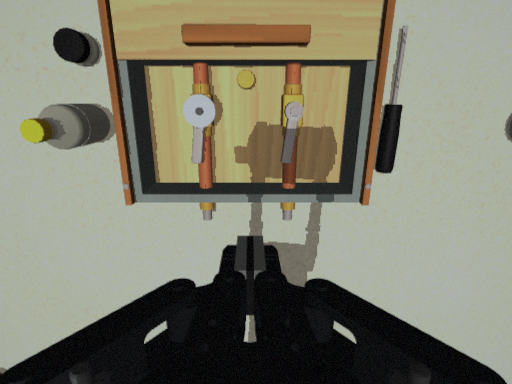

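The wrist view shows the round tag on the left (+y) handle at (199,110), with its lever tip at (197,162). The plain hub is at (294,110) with its tip at (287,162), the brass plug at (246,79) and the batten at (246,34). The cover is back.

Run:
```python
from h import *
P=np.load("wrist1.npz")["P"]
for n,(u,v) in dict(hub=(199,110),mid=(197,145),tip=(197,160),phub=(294,110),ptip=(287,160),plug=(246,79),batten=(246,34),wallL=(128,130),front=(246,198)).items(): print(n,P[v-1:v+2,u-1:u+2].reshape(-1,3).mean(0).round(4))
q=P[(P[...,2]>.094)&(P[...,2]<.106)&(P[...,0]>.6)&(abs(P[...,1])<.12)]
print(len(q),cv2.minAreaRect(q[:,:2].astype(np.float32)*1000))
```

```text
hub [0.5789 0.0403 0.0618]
mid [0.5336 0.0474 0.0572]
tip [0.5132 0.049  0.0576]
phub [ 0.5758 -0.0822  0.0602]
ptip [ 0.5099 -0.0745  0.0571]
plug [ 0.6164 -0.021   0.033 ]
batten [ 0.6573 -0.0229  0.0987]
wallL [0.5568 0.1325 0.0694]
front [ 0.4746 -0.0176  0.112 ]
2426 ((657.5036010742188, -22.481964111328125), (139.86788940429688, 17.770368576049805), 88.59662628173828)
```

Call:
step_arm:
  motion:
    - [[0, 0.01, 0.015, -0.04, 0, 0, 0], [0, 0.02, 0.032, -0.09, 0, 0, 0], [0, 0.02, 0.032, -0.14, 0, 0, 0], [0, 0.02, 0.032, -0.19, 0, 0, 0], [0, 0.02, 0.032, -0.22, 0, 0, 0], [0, 0.02, 0.032, -0.245, 0, 0, 0], [0, 0.02, 0.032, -0.263, 0, 0, 0], [0, 0.02, 0.032, -0.263, 0, 0, 0]]

```text
time: 8.4
tool_pos: [0.5296, 0.0096, 0.0675]
tcp_rot: [3.14, -0.041, -0.034]
wrist_force: [-0.2, -0.1, 0.9]
width: 0.004
```

Call:
step_arm:
  motion:
    - [[0, 0.001, 0.006, 0.003, 0, 0, 0], [0, 0.001, 0.013, 0.003, 0, 0, 0], [0, -0.001, 0.022, 0.003, 0, 0, 0], [0, -0.002, 0.031, 0.003, 0, 0, 0], [0, -0.001, 0.041, 0.003, 0, 0, 0], [0, 0.002, 0.051, 0.003, 0, 0, 0], [0, 0.006, 0.058, 0.003, 0, 0, 0], [0, 0.012, 0.065, 0.003, 0, 0, 0]]

```text
time: 9.4
tool_pos: [0.5408, 0.075, 0.0698]
tcp_rot: [3.14, -0.041, -0.038]
wrist_force: [-1.0, -4.2, 0.5]
width: 0.002
```

Call:
step_arm:
  motion:
    - [[0, 0.006, 0.004, 0, 0, 0, 0], [0, 0.013, 0.008, 0, 0, 0, 0], [0, 0.017, 0.01, 0, 0, 0, 0], [0, 0.02, 0.011, 0, 0, 0, 0], [0, 0.022, 0.011, 0, 0, 0, 0], [0, 0.024, 0.011, 0, 0, 0, 0], [0, 0.026, 0.011, 0, 0, 0, 0], [0, 0.026, 0.011, 0, 0, 0, 0]]

```text
time: 10.4
tool_pos: [0.5639, 0.0865, 0.0693]
tcp_rot: [3.14, -0.042, -0.048]
wrist_force: [-9.8, 1.3, 3.3]
width: -0.002
```

Force has built against the stop. I'll retreat and check.

Call:
step_arm:
  motion:
    - [[0, -0.012, 0, 0, 0, 0, 0], [0, -0.025, -0.005, 0.005, 0, 0, 0], [0, -0.03, -0.01, 0.05, 0, 0, 0], [0, -0.035, -0.03, 0.1, 0, 0, 0], [0, -0.04, -0.06, 0.15, 0, 0, 0], [0, -0.045, -0.09, 0.2, 0, 0, 0], [0, -0.052, -0.109, 0.25, 0, 0, 0], [0, -0.052, -0.109, 0.265, 0, 0, 0]]

```text
time: 11.4
tool_pos: [0.5131, -0.024, 0.3397]
tcp_rot: [3.139, -0.045, -0.033]
wrist_force: [-0.1, -0.1, -0.1]
width: -0.0
```

Run:
```python
from h import *
im,d=read_camera("wrist");P=cloud("wrist",d);cv2.imwrite("pics/w2.png",im)
s=read_state();print(s["tool_pos"],s["wrist_force"])
q=P[(P[...,2]>.094)&(P[...,2]<.106)&(P[...,0]>.6)&(abs(P[...,1])<.12)]
print("batten",cv2.minAreaRect(q[:,:2].astype(np.float32)*1000))
for n,c in dict(tag=(.579,.041),plain=(.579,-.083)).items():
    D=P[...,:2]-np.array(c); r=np.linalg.norm(D,axis=-1)
    m=(P[...,2]>.05)&(P[...,2]<.0625)&(r>25e-3)&(r<.072)
    a=D[m];u=a.mean(0);print(n,m.sum(),"theta",np.arctan2(u[1],-u[0])-.025, "far",r[m].max())
for t in ["fitting_mark"]:
    for r in spot_in("wrist",t)[:1]: print(t,r["score"],world("wrist",r["xyz"]))
```

```text
[ 0.51332727 -0.02330217  0.3397418 ] [ 1.24331726 -0.65302696  1.38028617]
batten ((659.6198120117188, -21.534645080566406), (139.98992919921875, 18.494596481323242), 88.42044830322266)
tag 441 theta 1.7907914173051476 far 0.07162773255771222
plain 439 theta 0.19192436721735406 far 0.07186197879091262
fitting_mark 0.83 [ 0.61989314 -0.02345782  0.03254791]
```

View pics/w2.png

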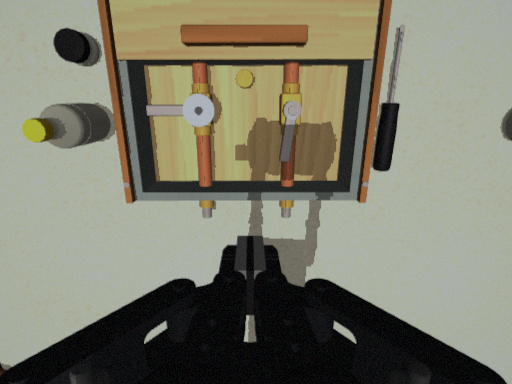

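The picture shows the tagged lever from (148,110) to its hub at (199,110), square across the pipe and so shut. The plain lever, plug, bottle, screwdriver and cover look right.

```bash
python3 -c "
from workcell import *
print(finish_job())"
```

```text
the job is handed in; nothing more can be done
None
```

I pushed the cover by its batten back to its stop, then swept the tagged (+y) handle clockwise onto its stop. I backed the arm clear to about 0.34 m height and handed the job in at about 11.5 s.

**Last checks:**
- **Cover:** The batten was at about +106 mm in the box frame, where 107 is the stop. The cover lay flat.
- **Tagged handle:** In the picture the lever sits square across its pipe, so it looks shut. The depth-based angle read 1.79 rad, which disagrees because it is past the 1.571 stop. I put that down to stray points or an offset in the hub position I used, and trusted the picture and the roughly 10 N felt at the stop.
- **Plain handle:** The lever looked the same in the before and after pictures, at about 0.19 rad afterwards. I did not measure its tip against the start.
- **Bystanders:** The plug read within about 4 mm of its first reading. The glue bottle, tub and screwdriver looked unmoved. I did not re-check the brush and paint jar, and the arm passed nowhere near the brush and high above the jar's height.

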